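# Line up two quarter-turn fasteners and hold the access panel shut

## Robot

A 6-joint arm with a two-finger parallel gripper is mounted at the origin on the work surface; the furniture and walls round the work are solid. World frame = base frame: x ahead of the robot, y to its left, z up, the work surface at z = 0. Lengths are in m, angles in rad, forces in N, time in s.
With the tool pointing down it reaches from about 0.375 to 0.75 m from the base axis. Payload 9 kg.
Tool frame: the origin (TCP) lies at the very end of the fingers, on their centre line; the grasp point (between the pads) lies 19 mm behind it; x points along the fingers, y is the direction in which the jaws open and shut, and the axes are right-handed (so a half turn about x gives the same grasp; the last joint's range is limited). The gripper opens to 85 mm and grips with 20 to 120 N. Pads are 22 mm wide; open, the fingers measure 114 mm over their backs; the gripper's body (76 mm by 85 mm) begins 54 mm behind the grasp point. The pads swing forward as they close: fully open they stand 13 mm farther back than shut.
Start: joints at [1.008, 0.104, 0.097, 1.564, 0, 1.353], TCP at [0.203, 0.565, 0.231] pointing down, gripper open.
Joint ranges: [-2.99, 2.99], [-0.84, 1.86], [-1.1, 1.16], [-1.84, 2.11], [-1.51, 1.56], [-3.14, 3.14]. Speed limits (rad/s): [2.22, 2.22, 2.57, 3.14, 3.14, 3.14].

## Interface

Orientations are given as [roll, pitch, yaw] about the fixed x, y, z axes, in that order (R = Rz(yaw) Ry(pitch) Rx(roll)).
In Python, from station import * gives the robot as it stands.
- The arm moves only by the tool drive_tool, never from a script. Its argument "motion" is one flat list of numbers, 7 for each row, row after row: the shift along the tool's x, y, z in m, then the turn, a rotation vector about the tool's x, y, z in degrees, then the closure, from 0 (fully open) to 1 (shut). A call has 1 to 8 rows; each row is the pose to reach, as a shift and turn from the pose commanded when the call began, along the tool's axes at that moment; what a row does not reach only later rows make up. A row lasts 1/8 s, in which the tool goes at most 62.5 mm and 10.7 degrees, less where a joint would pass 70% of its speed; a pose out of reach is approached as far as the arm can. A call with a gripper value outside its range is refused whole. The fingers move at their own pace and stop on an object; "grip_force" is the grip in N (left out, the last holds). Time passes only in rows, so rows that repeat a pose let the fingers close. It gives the time, the measured TCP pose, the force and the opening at its end, in the units of the state.
- state(): the state, without advancing time (a new reading comes with each control period).
- grab_frame(name): name is "scene" or "top" or "wrist"; returns a dict with "frame" (420x560x3 uint8, red, green, blue), "fx", "fy", "cx", "cy" (pixels), "rvec" (rotation vector, rad) and "tvec" (3), from world to camera coordinates, as OpenCV has them; the wrist camera has in their place "tool_from_camera" (4x4, takes a point from camera to tool coordinates, whose origin is the TCP and whose axes are the tool frame's). Camera axes: x right, y down, z forward; pixel columns grow to the right and rows downward; lengths in m; the calibration is good to about 2 mm. A picture is of the moment at which its call begins: read the wrist's pose just before it. There is no depth.
- sign_off(): hands the job in, once; it reports no verdict.
The state is a dict: "clock": time; "qpos": joint angles; "joint_vel": joint speeds; "tau": joint torques, N m; "position": TCP position; "orientation": TCP orientation; "contact_force": force on the tool from outside, world axes, zero at the start; "torque": the same for the moment, N m; "grip_width": finger opening in m.
Only numpy, scipy, OpenCV 4.12 (cv2) and the standard library are available. Lean on these libraries where they do the work, as an engineer would, in place of code of your own. Each camera call takes 0.05 s, during which the arm holds its last target.

## Task

The sprung access panel on top of the grey control housing cannot close because its two quarter-turn fasteners stand askew to their slots. Turn both brass wings until they line up with the slots in the panel, then press the panel fully home against the frame with the gripper and finish while still holding it pressed there. Leave the jar lid, the tape roll and the wooden block beside it where they are.

Things in the scene. Friction and masses are not known exactly. Their poses are not given: they have to be found in the camera images.
- housing: Grey sheet-metal control housing, 150 (x) x 230 (y) x 60 mm, fixed to the table. Origin: centre of its underside, on the table; z up. The frame round its open top is 60 mm up. Its vent slots face -x. Small L-shaped steel corner guides stand round the panel up to 75 mm above the table.
- panel: Aluminium access panel, 126 (x) x 206 (y) x 4 mm, moves only straight up and down. Origin: centre of its underside, held 69 mm above the table by springs; fully home on the frame it is at 60 mm. Two slots along its x axis, centred at y = +65 and -65 mm: 52 mm long, 16 mm wide, with a 34 mm eye. With a fastener over 0.17 rad out of line it stops on the lug after 3 mm.
- push_pad (a point): Top centre of the black round push pad in the middle of the panel, 36 mm across, 3 mm high; 7 mm above the panel's origin, so 76 mm above the table when raised, 67 mm when home. Net of weight the springs push up with 4 N when raised, 9 N when home; the panel rises again when let go.
- fastener_left: Quarter-turn fastener at y = +65 mm of the housing: upright brass finger wing, 28 mm long (its x), 11 mm thick (its y), top 103 mm above the table, 30 mm over the raised panel. Origin: in the wing on its axis, 90 mm above the table. Turns about vertical z only (friction 0.04 Nm), stays as left. A steel lug under the panel, 46 x 8 mm, lies along its x.
- fastener_right: Same kind of fastener at y = -65 mm of the housing; size, origin, axes as fastener_left. Each is lined up when its x axis is parallel to the panel's x axis, either way round; each starts 0.7 rad or more out of line and can be turned either way (end stops 0.25 rad beyond the two lined-up positions, half a turn apart).
- jar_lid: Loose red jar lid lying on its back, 86 mm across, 22 mm high, a bystander. Origin: centre of its underside.
- tape_roll: Loose blue roll of tape, 80 mm across, 36 mm high, a bystander. Origin: centre of its underside.
- wood_block: Loose timber block, 42 x 75 x 30 mm, a bystander. Origin: centre of its underside.

How it is judged:
On the way:
1. both fasteners are lined up with their slots while the panel is still up (angle between the x axis of each of fastener_left, fastener_right and the x axis of panel, either way round below 0.18 rad and z of panel in the frame of housing above 0.0645 m), for 0.2 s.
At the end, for the whole second after the job is handed in: Both fasteners are within 0.2 rad of their slots, the panel is down on the frame (underside within 1.6 mm of it), the gripper's fingers still press on the panel with more than 4 N, and the jar lid, tape roll and wooden block are within 30 mm of where they stood (angle between the x axis of each of fastener_left, fastener_right and the x axis of panel, either way round below 0.2 rad and z of panel in the frame of housing below 0.0616 m and contact force between the fingers and panel above 4 N and distance of each of jar_lid, tape_roll, wood_block from where it was at the start of the episode below 0.03 m); the arm keeps its last pose, push and grip.
It fails at once if the jar lid, tape roll or wooden block is knocked away (moved more than 30 mm) (distance of any of jar_lid, tape_roll, wood_block from where it was at the start of the episode above 0.03 m).
It also fails if it takes over 48 s, if anything falls off the work surface, if the arm or the gripper's body presses on something with over 40 N, if the wrist force passes 120 N, or if a joint passes its speed limit or range.

## Working session

There is one attempt and no reset: what is moved stays moved. The work goes in short steps, Python scripts to look and compute and a tool call to move; the robot and the scene stay as the last step left them, time stands still between calls to the robot, and variables do not carry over. Pictures are saved under pics/ and viewed, and the job is handed in when it is done.

Besides the shell and the picture viewer there is one more tool, called after ">>>" in YAML: its name, and indented under it one key for each argument. drive_tool: Moves the arm, as the interface text tells. Its arguments: {"type":"object","properties":{"motion":{"type":"array","items":{"type":"number"}},"grip_force":{"type":"number"}},"required":["motion"]}

```bash
mkdir -p pics; ls; python3 - <<'E'
from station import *
import cv2,pickle
s=state();print(s)
d={}
for n in("scene","top"):
    f=grab_frame(n);d[n]=f
    cv2.imwrite(f"pics/{n}0.png",f["frame"][:,:,::-1])
    print(n,f["fx"],f["fy"],f["cx"],f["cy"],f["rvec"],f["tvec"])
pickle.dump(d,open("d0.pkl","wb"))
E
```

```text
pics
{'clock': 0.0, 'qpos': array([1.00830121e+00, 1.04687392e-01, 9.64643915e-02, 1.56388652e+00,
       2.13688608e-05, 1.35309474e+00]), 'joint_vel': array([ 0.00108404,  0.00219556,  0.00056407,  0.00053854, -0.00055705,
       -0.00018947]), 'tau': array([ 9.99995864e-04, -5.56923294e+01,  5.03655553e+01,  1.65953231e-02,
       -3.13706096e-04, -2.96540247e-05]), 'position': array([0.20260872, 0.56440935, 0.23052661]), 'orientation': array([-1.80476888,  1.56948296, -2.14956243]), 'contact_force': array([-0.66214916,  0.09656882, -0.29924327]), 'torque': array([-0.01646882, -0.03640883,  0.0598846 ]), 'grip_width': 0.08512692994760174}
scene 407.7272241810577 407.7272241810577 283.1737141032153 212.71024712637148 [ 1.10905237 -2.25067716  1.10829613] [0.28247329 0.40644591 0.48741708]
top 413.7221791936616 413.7221791936616 273.99565054725826 206.59149374614094 [ 2.16628635 -2.22427337  0.05700094] [-0.06309117  0.60740371  0.93029037]
```

View pics/scene0.png

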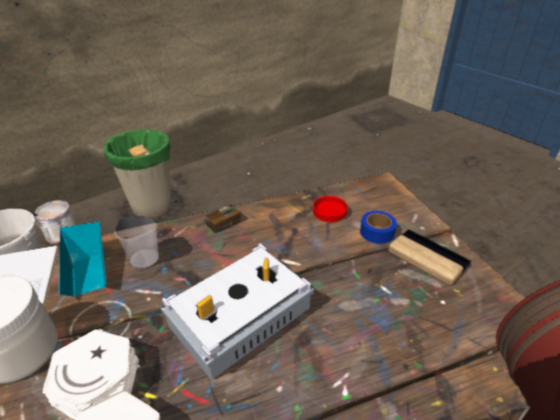

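View pics/top0.png

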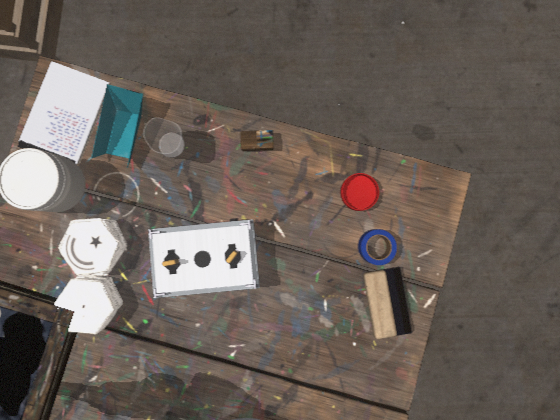

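```bash
cat > h.py <<'E'
import cv2,numpy as np,pickle
def cam(f):
    R=cv2.Rodrigues(np.array(f["rvec"],float))[0];t=np.array(f["tvec"],float)
    K=np.array([[f["fx"],0,f["cx"]],[0,f["fy"],f["cy"]],[0,0,1.]])
    return K,R,t
def ray(f,u,v,z):
    K,R,t=cam(f);c=-R.T@t;d=R.T@np.linalg.inv(K)@[u,v,1];return c+d*(z-c[2])/d[2]
def proj(f,P):
    K,R,t=cam(f);return cv2.projectPoints(np.array(P,float).reshape(-1,3),f["rvec"],t,K,None)[0].reshape(-1,2)
E
python3 - <<'E'
from h import *
d=pickle.load(open("d0.pkl","rb"))
f=d["top"]
im=f["frame"][205:310,135:275,::-1]
cv2.imwrite("pics/topc.png",cv2.resize(im,None,fx=5.5,fy=5.5,interpolation=cv2.INTER_CUBIC))
im=d["scene"]["frame"][235:375,155:320,::-1]
cv2.imwrite("pics/scc.png",cv2.resize(im,None,fx=4.2,fy=4.2,interpolation=cv2.INTER_CUBIC))
print(proj(f,[[0,0,0],[.5,0,0],[.5,.3,0],[.203,.565,.23]]))
for u,v in [(203,259),(361,192),(378,247),(388,302),(258,140)]: print(u,v,ray(f,u,v,0.0).round(3))
E
```

```text
[[245.93751064 476.71832446]
 [240.98114506 253.43226241]
 [111.15163629 256.87370861]
 [-94.8050037  444.06056807]]
203 259 [0.49  0.088 0.   ]
361 192 [ 0.635 -0.283  0.   ]
378 247 [ 0.506 -0.317  0.   ]
388 302 [ 0.38  -0.335  0.   ]
258 140 [ 0.764 -0.046  0.   ]
```

View pics/topc.png

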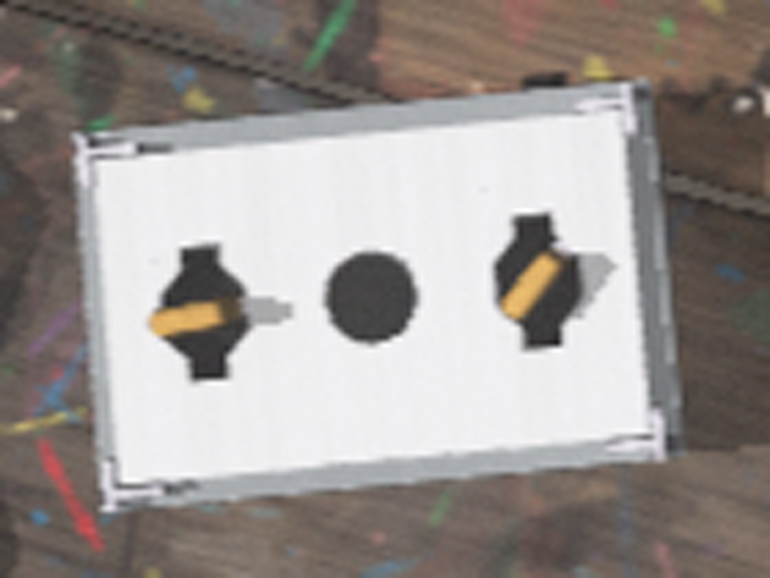

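View pics/scc.png

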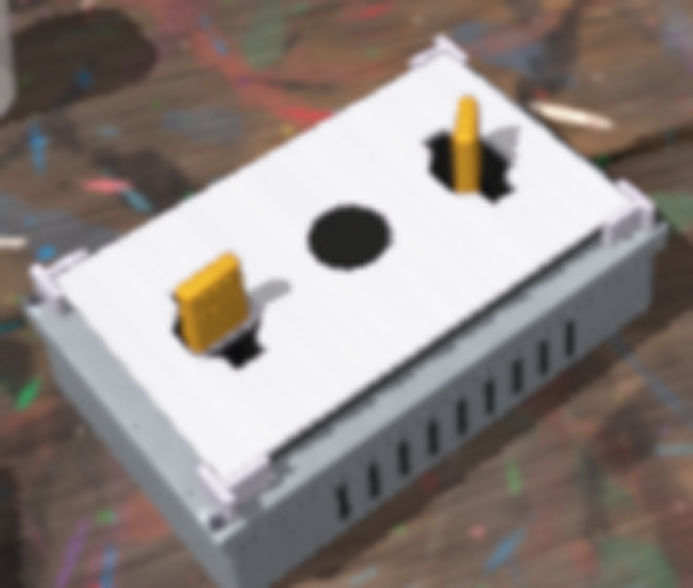

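```bash
python3 - <<'E'
from h import *
d=pickle.load(open("d0.pkl","rb"))
f=d["top"];g=d["scene"]
P=lambda x,y,z:ray(f,x/5.5+135-.4,y/5.5+205-.4,z)
S=lambda x,y,z:ray(g,x/4.2+155-.4,y/4.2+235-.4,z)
L=P(204.5,312,.073);R=P(538,281,.073);C=P(371,297,.076)
print("top",L,R,C,(L+R)/2, np.linalg.norm(L-R))
print("scene pad",S(348,237,.076))
a=L-R;yaw=np.arctan2(-a[0],a[1]);print("yaw",yaw)
# panel corners for yaw
for nm,p,q in (("L",(150,325),(225,311)),("R",(510,310),(552,262))):
    a=P(*p,.103)-P(*q,.103);print(nm,np.arctan2(a[1],a[0]),np.linalg.norm(a),(P(*p,.103)+P(*q,.103))/2)
# overlay fit
c=np.array([*((L+R)/2+C)[:2]/2]);
def wing(c,th):
    u=np.array([np.cos(th),np.sin(th)]);n=np.array([-u[1],u[0]])
    return [[*(c+sx*.014*u+sy*.0055*n),z] for z in(.075,.103) for sx,sy in((1,1),(1,-1),(-1,-1),(-1,1))]
def wm(f,P):
    m=np.zeros(f["frame"].shape[:2]*np.array([4,4]),np.uint8)
    p=(proj(f,P)+.5)*4-.5
    cv2.fillConvexPoly(m,cv2.convexHull(p.astype(np.float32)).astype(np.int32),1);return cv2.resize(m.astype(np.float32),None,fx=.25,fy=.25,interpolation=cv2.INTER_AREA)
for nm,y in(("L",.065),("R",-.065)):
    cc=c+y*np.array([-np.sin(yaw),np.cos(yaw)])
    for ff in (f,g):
        im=cv2.cvtColor(ff["frame"],cv2.COLOR_RGB2HSV);o=((im[...,1]>140)&(im[...,0]>8)&(im[...,0]<30)&(im[...,2]>90)).astype(np.float32)
        ctr=proj(ff,[*cc,.09])[0].astype(int);w=np.zeros_like(o);w[ctr[1]-20:ctr[1]+20,ctr[0]-20:ctr[0]+20]=1;o*=w
        best=[]
        for th in np.arange(0,np.pi,.04):
          for dx in(-.003,0,.003):
            for dy in(-.003,0,.003):
              best.append((np.abs(wm(ff,wing(cc+[dx,dy],th))-o).sum(),round(th,2),dx,dy))
        best.sort();print(nm,o.sum(),best[:4])
    print(cc)
E
```

```text
top [0.49144866 0.1420049  0.073     ] [0.50000012 0.01244064 0.073     ] [0.49573967 0.07681855 0.076     ] [0.49572439 0.07722277 0.073     ] 0.12984615809415745
scene pad [0.49435604 0.07823197 0.076     ]
yaw 0.06590607509990529
L 1.7283745747696024 0.028517409571727936 [0.49159008 0.14095889 0.103     ]
R 2.3969460879708384 0.023786154096557557 [0.50012846 0.01203758 0.103     ]
L 0.0 [(np.float32(92.9375), np.float64(1.84), 0, -0.003), (np.float32(92.9375), np.float64(1.84), 0.003, -0.003), (np.float32(94.1875), np.float64(1.88), -0.003, -0.003), (np.float32(94.25), np.float64(1.84), 0, 0)]
L 249.0 [(np.float32(56.25), np.float64(2.0), -0.003, 0.003), (np.float32(56.375), np.float64(2.04), -0.003, 0.003), (np.float32(56.9375), np.float64(2.08), -0.003, 0.003), (np.float32(59.0625), np.float64(2.12), -0.003, 0.003)]
[0.49145123 0.14187954]
R 0.0 [(np.float32(82.5), np.float64(2.24), -0.003, -0.003), (np.float32(82.9375), np.float64(2.04), 0.003, 0), (np.float32(82.9375), np.float64(2.04), 0.003, 0.003), (np.float32(82.9375), np.float64(2.2), 0, 0.003)]
R 111.0 [(np.float32(35.6875), np.float64(2.52), -0.003, 0.003), (np.float32(35.9375), np.float64(2.56), -0.003, 0.003), (np.float32(40.125), np.float64(2.48), -0.003, 0.003), (np.float32(42.9375), np.float64(2.6), -0.003, 0.003)]
[0.50001282 0.01216177]
```

```bash
cat >> h.py <<'E'
from scipy.spatial.transform import Rotation as Ro
def plan(s,pos,wing):  # tool down, tool z along wing angle (jaws y perpendicular)
    R0=Ro.from_euler('xyz',s["orientation"]);p0=np.array(s["position"])
    best=None
    for w in(wing,wing+np.pi):
        x=np.array([0,0,-1.]);z=np.array([np.cos(w),np.sin(w),0]);y=np.cross(z,x)
        R1=Ro.from_matrix(np.c_[x,y,z]);rv=(R0.inv()*R1).as_rotvec(degrees=True)
        print("wing",round(w,3),"shift mm",(R0.inv().apply(np.array(pos)-p0)*1000).round(1),"rv",rv.round(1))
def tinfo(s):
    M=Ro.from_euler('xyz',s["orientation"]).as_matrix();print("pos",np.round(s["position"],4),"x",M[:,0].round(3),"z ang",round(np.arctan2(M[1,2],M[0,2]),3),"q",np.round(s["qpos"],3),"F",np.round(s["contact_force"],1),"t",s["clock"],"w",s["grip_width"])
E
python3 - <<'E'
from station import *
from h import *
s=state();tinfo(s)
plan(s,[.4915,.142,.18],1.73)
plan(s,[.4915,.142,.18],.066)
d=pickle.load(open("d0.pkl","rb"))
f=d["top"];im=cv2.cvtColor(f["frame"],cv2.COLOR_RGB2HSV)
print(im[258:266,160:178,0]);print(im[258:266,160:178,1])
E
```

```text
pos [0.2026 0.5644 0.2306] x [-0.001 -0.001 -1.   ] z ang -0.345 q [ 1.008  0.105  0.097  1.564 -0.     1.353] F [ 0.3  0.1 -0.1] t 0.1 w 0.08561102174841148
wing 1.73 shift mm [  50.8 -299.9  414.7] rv [-1.189e+02 -1.000e-01  0.000e+00]
wing 4.872 shift mm [  50.8 -299.9  414.7] rv [61.1  0.   0.1]
wing 0.066 shift mm [  50.8 -299.9  414.7] rv [-23.5  -0.    0.1]
wing 3.208 shift mm [  50.8 -299.9  414.7] rv [1.565e+02 1.000e-01 0.000e+00]
[[150 120 135 120 105   0   0 150 150   0 150 143 160 162   0 165  15  21]
 [150 135 135 120 128  15  15 165 120  10  12  15  18  14  16  15  16  17]
 [135 135 150 135 120  23   8  11  17  20  20  16  17  18  18  17  16  18]
 [120 135   0  13  17  18  18  18  18  18  18  18  18  18  17  18  16  20]
 [120  12  16  18  18  18  19  18  18  18  18  18  18  18  17  16  15  16]
 [135  13  17  18  18  19  18  19  18  18  18  18  18  17  18  16  17  14]
 [150 135  15  19  19  18  18  18  18  18  18  18  17  17  14  14  15   0]
 [135 135  21  20  19  18  17  17  16  16  14  16  13  12  10  30   0 120]]
[[  1   2   2   1   3   8   4   4   8   4   4  17  12  20  11   8  32  26]
 [  2   2   2   1   8   9  17   9   9  12  36  36  35  68  80  74  72  66]
 [  2   2   2   2   2  18  16  55 104 115 120 125 130 131 117  85  72  72]
 [  1   2   3  42 103 131 133 132 134 134 133 136 138 136 130 105  84  77]
 [  1   5  57 131 138 138 137 137 138 138 135 136 136 135 132 108  70  86]
 [  2  10  90 136 138 135 134 135 137 134 134 134 138 133 130 113  78  40]
 [  1   2  63 135 136 137 137 136 140 138 136 130 123 103  80  49  17   0]
 [  2   2  27 112 136 135 127 110  89  85  70  60  42  19  12   8   8   4]]
```

>>> drive_tool:
  motion: [0.0,-0.15,0.207,30,0,0,0.3,0.05,-0.3,0.415,61,0,0,0.3,0.05,-0.3,0.415,61,0,0,0.3,0.05,-0.3,0.415,61,0,0,0.3,0.05,-0.3,0.415,61,0,0,0.3,0.05,-0.3,0.415,61,0,0,0.3,0.05,-0.3,0.415,61,0,0,0.3,0.05,-0.3,0.415,61,0,0,0.3]
  grip_force: 30

```text
clock: 1.1
position: [0.4844, 0.1524, 0.1826]
orientation: [2.358, 1.571, 0.949]
contact_force: [1.2, 0.7, 0.7]
grip_width: 0.0596
```

>>> drive_tool:
  motion: [0,0,0,0,0,0,0.3,0,0,0,0,0,0,0.3]

```text
clock: 1.35
position: [0.4833, 0.1543, 0.1827]
orientation: [-2.08, 1.57, 2.793]
contact_force: [0.8, -0.1, 0.6]
grip_width: 0.0598
```

```bash
python3 - <<'E'
from station import *
from h import *
s=state();tinfo(s)
plan(s,[.4915,.142,.18],1.73)
f=grab_frame("wrist");pickle.dump((s,f),open("w1.pkl","wb"));cv2.imwrite("pics/w1.png",f["frame"][:,:,::-1])
print(f["fx"],f["tool_from_camera"])
E
```

```text
pos [0.4833 0.1543 0.1827] x [-0.001  0.    -1.   ] z ang -1.41 q [ 0.05  -0.183 -0.271  1.484  0.     1.461] F [ 0.8 -0.1  0.6] t 1.35 w 0.059846464128610076
wing 1.73 shift mm [ 2.7  6.1 13.4] rv [-1.799e+02 -1.000e-01 -0.000e+00]
wing 4.872 shift mm [ 2.7  6.1 13.4] rv [ 0.1 -0.   0. ]
349.5453698023669 [[-4.96903441e-04 -3.11538333e-01  9.50233455e-01 -1.42671665e-01]
 [ 9.99999818e-01  1.71429178e-04  5.79131484e-04  5.44113757e-04]
 [-3.43319398e-04  9.50233570e-01  3.11538191e-01 -7.92400891e-02]
 [ 0.00000000e+00  0.00000000e+00  0.00000000e+00  1.00000000e+00]]
```

View pics/w1.png

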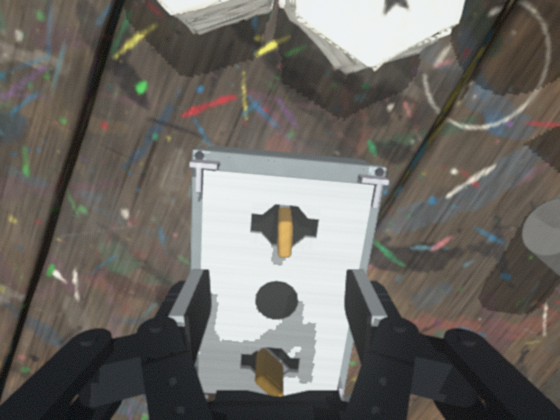

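```bash
cat >> h.py <<'E'
def wray(s,f,u,v,z):
    M=Ro.from_euler('xyz',s["orientation"]).as_matrix();T=np.array(f["tool_from_camera"])
    d=M@T[:3,:3]@np.array([(u-f["cx"])/f["fx"],(v-f["cy"])/f["fy"],1]);c=M@T[:3,3]+s["position"]
    return c+d*(z-c[2])/d[2]
E
python3 - <<'E'
from h import *
s,f=pickle.load(open("w1.pkl","rb"))
im=f["frame"][190:400,215:340,::-1]
cv2.imwrite("pics/w1c.png",cv2.resize(im,None,fx=2.85,fy=2.85,interpolation=cv2.INTER_CUBIC))
im=f["frame"][195:265,240:330,::-1]
cv2.imwrite("pics/w1d.png",cv2.resize(im,None,fx=8,fy=8,interpolation=cv2.INTER_CUBIC))
E
```

```text
(no output)
```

View pics/w1d.png

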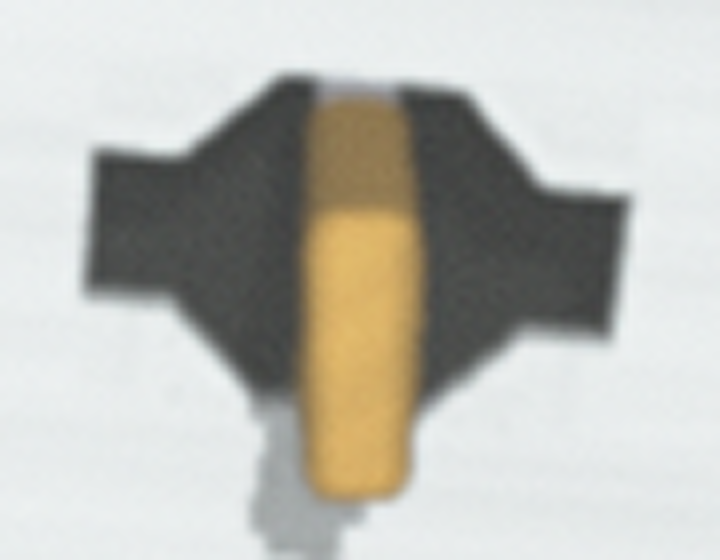

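```bash
python3 - <<'E'
from h import *
s,f=pickle.load(open("w1.pkl","rb"))
W=lambda x,y,z:wray(s,f,x/8+240-.44,y/8+195-.44,z)
a=W(364,212,.103);b=W(360,497,.103);d=b-a
print((a+b)/2,np.linalg.norm(d),np.arctan2(d[1],d[0]))
print("slot",W(355.5,244,.073)); a=W(90,222,.073);b=W(621,266,.073);d=b-a;print(np.linalg.norm(d),np.arctan2(d[1],d[0]))
print("pad",wray(s,f,276,300,.076))
plan(s,[.4915,.142,.078],1.73)
E
```

```text
[0.49103258 0.14239709 0.103     ] 0.026393808348866128 -1.416318452922383
slot [0.49112708 0.14168864 0.073     ]
0.05125694296825959 0.07302418815038313
pad [0.49526833 0.07736519 0.076     ]
wing 1.73 shift mm [104.7   6.2  13.5] rv [-1.799e+02 -1.000e-01 -0.000e+00]
wing 4.872 shift mm [104.7   6.2  13.5] rv [ 0.1 -0.   0. ]
```

>>> drive_tool:
  motion: [0.04,0.006,0.0135,0,0,0,0.4,0.06,0.006,0.0135,0,0,0,0.4,0.06,0.006,0.0135,0,0,0,0.4]

```text
clock: 1.78
position: [0.49, 0.1429, 0.1216]
orientation: [-1.798, 1.568, 3.077]
contact_force: [-0.2, -1.0, 0.5]
grip_width: 0.0508
```

```bash
python3 - <<'E'
from station import *
from h import *
s=state();tinfo(s)
plan(s,[.4912,.142,.080],1.73)
E
```

```text
pos [0.49   0.1429 0.1216] x [-0.003  0.    -1.   ] z ang -1.408 q [ 0.027 -0.159 -0.36   1.372  0.     1.435] F [-0.2 -1.   0.5] t 1.775 w 0.05084191017389613
wing 1.73 shift mm [41.6  1.1  1.1] rv [-1.798e+02 -3.000e-01 -1.000e-01]
wing 4.872 shift mm [41.6  1.1  1.1] rv [ 0.2 -0.   0.2]
```

Close at the descended pose, then check.

>>> drive_tool:
  motion: [0.03,0.001,0.001,0,0,0,0.4,0.041,0.001,0.001,0,0,0,0.4,0.041,0.001,0.001,0,0,0,0.6,0.041,0.001,0.001,0,0,0,1,0.041,0.001,0.001,0,0,0,1,0.041,0.001,0.001,0,0,0,1,0.041,0.001,0.001,0,0,0,1]
  grip_force: 30

```text
clock: 2.65
position: [0.4907, 0.1407, 0.0833]
orientation: [-1.428, 1.566, -2.837]
contact_force: [-17.6, -4.2, 15.5]
grip_width: 0.0092
```

```bash
python3 - <<'E'
from station import *
from h import *
s=state();tinfo(s);print(s["torque"])
plan(s,[.4912,.142,.080],.068)
E
```

```text
pos [0.4907 0.1407 0.0833] x [-0.004 -0.001 -1.   ] z ang -1.409 q [ 2.300e-02 -1.390e-01 -4.120e-01  1.302e+00 -1.000e-03  1.433e+00] F [-17.6  -4.2  15.5] t 2.65 w 0.009240571485506676
[-0.80573811  3.57856762  0.02660298]
wing 0.068 shift mm [ 3.3  0.8 -1.2] rv [-84.6  -0.2   0.2]
wing 3.21 shift mm [ 3.3  0.8 -1.2] rv [95.4  0.2  0.2]
```

>>> drive_tool:
  motion: [-0.001,-0.001,0,-10,0,0,1,-0.001,-0.001,0,-20.6,0,0,1,-0.001,-0.001,0,-31.2,0,0,1,-0.001,-0.001,0,-41.8,0,0,1,-0.001,-0.001,0,-52.4,0,0,1,-0.001,-0.001,0,-63,0,0,1,-0.001,-0.001,0,-73.6,0,0,1,-0.001,-0.001,0,-84,0,0,1]

```text
clock: 3.65
position: [0.4916, 0.1419, 0.0835]
orientation: [1.664, 1.569, 1.727]
contact_force: [-1.6, 6.3, -2.6]
grip_width: 0.0093
```

```bash
python3 - <<'E'
from station import *
from h import *
s=state();tinfo(s);print(s["torque"])
plan(s,[.4912,.142,.080],.068)
f=grab_frame("scene")
im=f["frame"][200:375,155:320,::-1]
cv2.imwrite("pics/s2.png",cv2.resize(im,None,fx=3.4,fy=3.4,interpolation=cv2.INTER_CUBIC))
E
```

```text
pos [0.4916 0.1419 0.0835] x [-0.     0.002 -1.   ] z ang 0.063 q [ 0.024 -0.141 -0.414  1.298  0.002 -0.04 ] F [-1.6  6.3 -2.6] t 3.65 w 0.00925091657057057
[ 1.16337666  0.29114324 -0.07371072]
wing 0.068 shift mm [ 3.5  0.1 -0.4] rv [-0.3 -0.  -0.1]
wing 3.21 shift mm [ 3.5  0.1 -0.4] rv [179.7  -0.2   0. ]
```

View pics/s2.png

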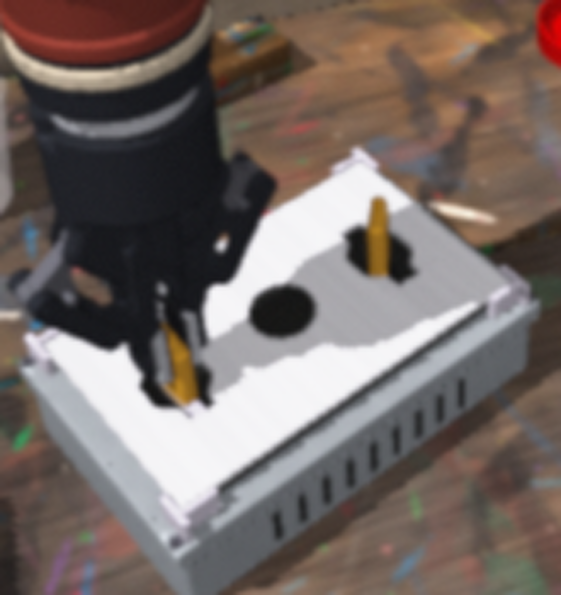

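>>> drive_tool:
  motion: [0,0,0,0,0,0,0.4,0,0,0,0,0,0,0.4,0,0,0,0,0,0,0.4,-0.04,0,0,0,0,0,0.4,-0.06,0,0,0,0,0,0.4,-0.06,0,0,0,0,0,0.4]

```text
clock: 4.45
position: [0.4932, 0.1409, 0.1446]
orientation: [-0.022, 1.567, 0.034]
contact_force: [0.7, 0.1, -0.2]
grip_width: 0.0513
```

```bash
python3 - <<'E'
from station import *
from h import *
s=state();tinfo(s)
plan(s,[.4999,.0122,.18],2.40)
E
```

```text
pos [0.4932 0.1409 0.1446] x [ 0.003  0.    -1.   ] z ang 0.056 q [ 0.023 -0.167 -0.326  1.409  0.    -0.033] F [ 0.7  0.1 -0.2] t 4.45 w 0.05131755526486706
wing 2.4 shift mm [ -35.4 -128.9   -0.4] rv [-1.343e+02  1.000e-01  2.000e-01]
wing 5.542 shift mm [ -35.4 -128.9   -0.4] rv [45.7  0.2 -0.1]
```

>>> drive_tool:
  motion: [-0.03,-0.03,0,10,0,0,0.4,-0.035,-0.08,0,20,0,0,0.4,-0.035,-0.129,0,30,0,0,0.4,-0.035,-0.129,0,40,0,0,0.4,-0.035,-0.129,0,45.7,0,0,0.4,-0.035,-0.129,0,45.7,0,0,0.4,-0.035,-0.129,0,45.7,0,0,0.4]

```text
clock: 5.32
position: [0.499, 0.0123, 0.1772]
orientation: [-2.724, 1.57, 2.821]
contact_force: [0.4, -0.2, 0.5]
grip_width: 0.0513
```

```bash
python3 - <<'E'
from station import *
from h import *
s=state();tinfo(s)
plan(s,[.4999,.0122,.08],2.40)
f=grab_frame("wrist");pickle.dump((s,f),open("w2.pkl","wb"))
cv2.imwrite("pics/w2.png",f["frame"][:,:,::-1])
g=grab_frame("top");pickle.dump(g,open("t2.pkl","wb"))
cv2.imwrite("pics/t2.png",cv2.resize(g["frame"][205:310,135:275,::-1],None,fx=5.5,fy=5.5,interpolation=cv2.INTER_CUBIC))
E
```

```text
pos [0.499  0.0123 0.1772] x [-0.001  0.    -1.   ] z ang -0.739 q [-0.238 -0.209 -0.304  1.477  0.     0.501] F [ 0.4 -0.2  0.5] t 5.325 w 0.05134520373644345
wing 2.4 shift mm [97.2  0.6  0.8] rv [-1.798e+02 -0.000e+00 -1.000e-01]
wing 5.542 shift mm [97.2  0.6  0.8] rv [ 0.2 -0.   0. ]
```

View pics/w2.png

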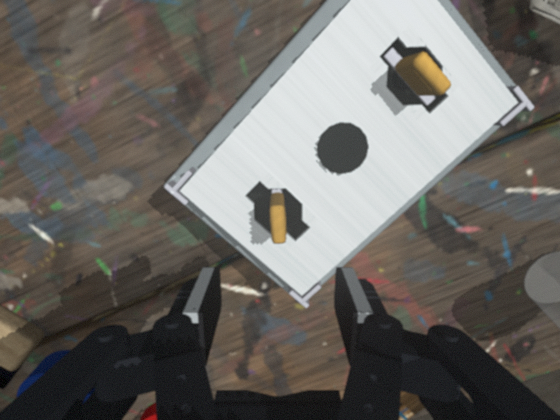

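View pics/t2.png

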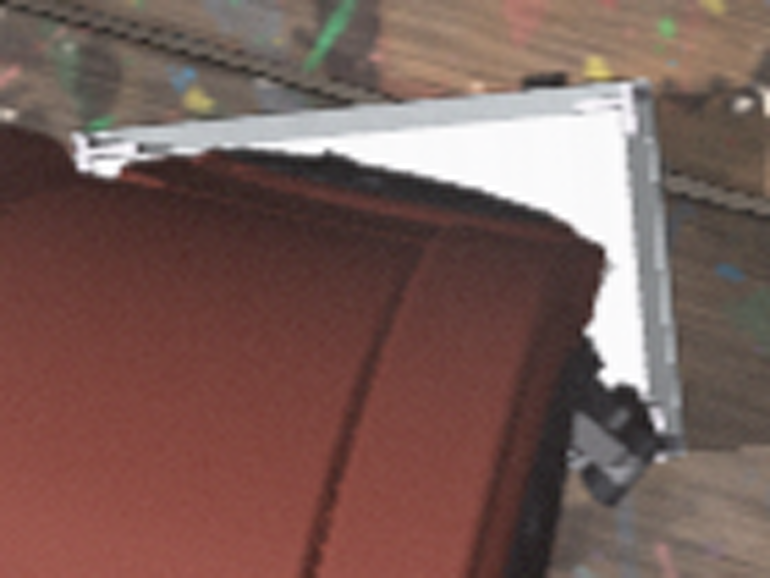

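```bash
python3 - <<'E'
from h import *
s,f=pickle.load(open("w2.pkl","rb"))
im=f["frame"][170:255,235:325,::-1]
cv2.imwrite("pics/w2d.png",cv2.resize(im,None,fx=7,fy=7,interpolation=cv2.INTER_CUBIC))
im=f["frame"][25:125,365:465,::-1]
cv2.imwrite("pics/w2e.png",cv2.resize(im,None,fx=5.8,fy=5.8,interpolation=cv2.INTER_CUBIC))
E
```

```text
(no output)
```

View pics/w2d.png

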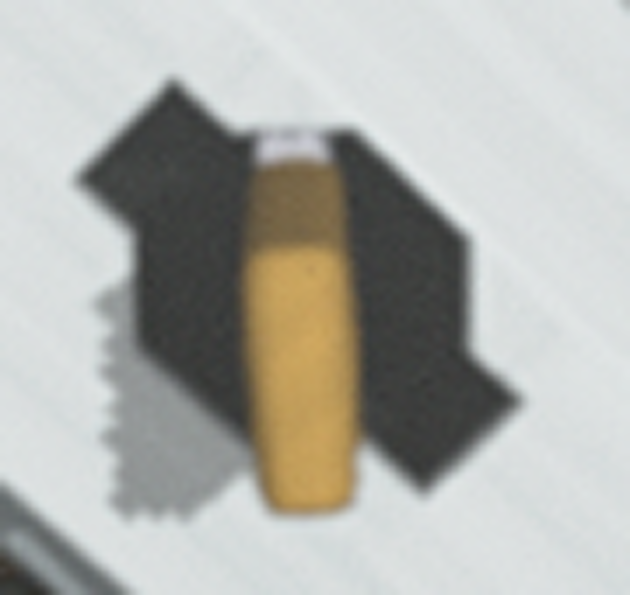

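View pics/w2e.png

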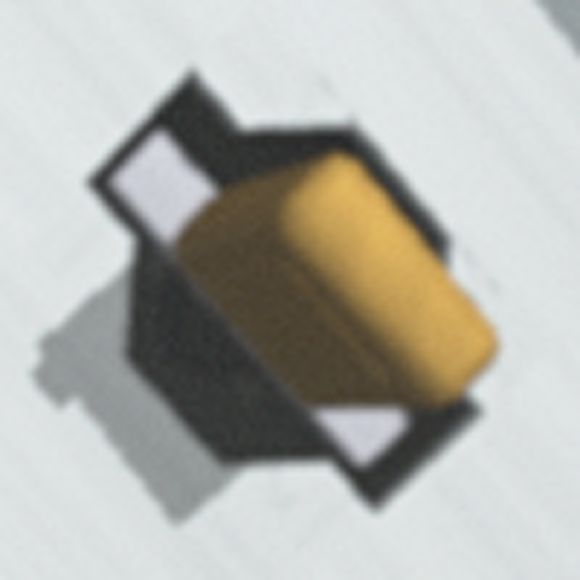

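```bash
python3 - <<'E'
from h import *
s,f=pickle.load(open("w2.pkl","rb"))
W=lambda x,y,z:wray(s,f,x/7+235-.43,y/7+170-.43,z)
a=W(299,245,.103);b=W(308,512,.103);d=b-a;print((a+b)/2,np.linalg.norm(d),np.arctan2(d[1],d[0]))
a=W((173+78)/2,(80+180)/2,.073);b=W((522+424)/2,(402+492)/2,.073);d=b-a;print((a+b)/2,np.linalg.norm(d),np.arctan2(d[1],d[0]))
# left lug vs slot, image angle
W=lambda x,y,z:wray(s,f,x/5.8+365-.43,y/5.8+25-.43,z)
a=W(136,157,.066);b=W(385,437,.066);d=b-a;print("lug",np.arctan2(d[1],d[0]))
a=W(142,127,.073);b=W(428,458,.073);d=b-a;print("slot",np.arctan2(d[1],d[0]))
E
```

```text
[0.49932347 0.01253694 0.103     ] 0.026796956374862985 -0.7060947209991588
[0.49996875 0.01193108 0.073     ] 0.051066665671372996 0.06827947034430848
lug 0.08141794166785363
slot 0.07072698623725382
```

>>> drive_tool:
  motion: [0.05,0.0005,0.0005,-1.7,0,0,0.4,0.093,0.0005,0.0005,-1.7,0,0,0.4,0.093,0.0005,0.0005,-1.7,0,0,0.5,0.093,0.0005,0.0005,-1.7,0,0,1,0.093,0.0005,0.0005,-1.7,0,0,1,0.093,0.0005,0.0005,-1.7,0,0,1,0.093,0.0005,0.0005,-1.7,0,0,1,0.093,0.0005,0.0005,-1.7,0,0,1]
  grip_force: 30

```text
clock: 6.42
position: [0.5006, 0.0112, 0.0874]
orientation: [-0.219, 1.568, -0.931]
contact_force: [-5.3, -4.0, 7.3]
grip_width: 0.0088
```

```bash
python3 - <<'E'
from station import *
from h import *
s=state();tinfo(s);print(s["torque"])
plan(s,[.4997,.0122,.083],.07)
E
```

```text
pos [0.5006 0.0112 0.0874] x [ 0.002 -0.002 -1.   ] z ang -0.712 q [-0.238 -0.181 -0.443  1.307 -0.002  0.473] F [-5.3 -4.   7.3] t 6.425 w 0.008827166458425876
[-0.80691455  1.12055681  0.07860594]
wing 0.07 shift mm [ 4.4  0.2 -1.4] rv [-44.8   0.1   0.1]
wing 3.212 shift mm [ 4.4  0.2 -1.4] rv [ 1.352e+02  1.000e-01 -2.000e-01]
```

>>> drive_tool:
  motion: [0,0,-0.001,-10,0,0,1,0,0,-0.001,-20.5,0,0,1,0,0,-0.001,-31,0,0,1,0,0,-0.001,-40,0,0,1,0,0,-0.001,-44.8,0,0,1,0,0,-0.001,-44.8,0,0,1]

```text
clock: 7.18
position: [0.5009, 0.0124, 0.0874]
orientation: [-0.278, 1.566, -0.208]
contact_force: [0.5, -0.7, 7.1]
grip_width: 0.0092
```

```bash
python3 - <<'E'
from station import *
from h import *
s=state();tinfo(s)
E
```

```text
pos [0.5009 0.0124 0.0874] x [ 0.004 -0.001 -1.   ] z ang 0.07 q [-0.237 -0.183 -0.445  1.305  0.    -0.307] F [ 0.5 -0.7  7.1] t 7.175 w 0.009171049029960526
```

>>> drive_tool:
  motion: [0,0,0,0,0,0,0.4,0,0,0,0,0,0,0.4,0,0,0,0,0,0,0.4,-0.05,0,0,0,0,0,0.4,-0.07,0,0,0,0,0,0.4,-0.07,0,0,0,0,0,1]

```text
clock: 7.92
position: [0.5002, 0.0126, 0.1563]
orientation: [-0.27, 1.568, -0.2]
contact_force: [0.1, -0.2, -0.6]
grip_width: 0.0345
```

```bash
python3 - <<'E'
from station import *
from h import *
s=state();tinfo(s)
plan(s,[.4954,.0772,.12],.07)
f=grab_frame("wrist");pickle.dump((s,f),open("w3.pkl","wb"))
cv2.imwrite("pics/w3.png",f["frame"][:,:,::-1])
E
```

```text
pos [0.5002 0.0126 0.1563] x [ 0.003 -0.001 -1.   ] z ang 0.07 q [-0.237 -0.208 -0.341  1.435  0.    -0.307] F [ 0.1 -0.2 -0.6] t 7.925 w 0.03448968548384393
wing 0.07 shift mm [36.3 64.8 -0.3] rv [0.  0.2 0. ]
wing 3.212 shift mm [36.3 64.8 -0.3] rv [-1.8e+02 -1.0e-01  2.0e-01]
```

View pics/w3.png

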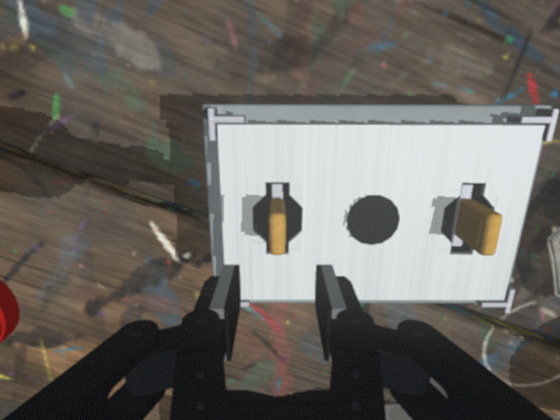

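>>> drive_tool:
  motion: [0,0.03,0,10.6,0,0,1,0,0.065,0,21.2,0,0,1,0,0.065,0,31.8,0,0,1,0,0.065,0,42.4,0,0,1,0,0.065,0,53,0,0,1,0,0.065,0,63.6,0,0,1,0,0.065,0,74.2,0,0,1,0,0.065,0,84,0,0,1]

```text
clock: 8.98
position: [0.4936, 0.0778, 0.1529]
orientation: [-1.87, 1.568, 3.011]
contact_force: [0.1, 0.0, 1.0]
grip_width: 0.0002
```

>>> drive_tool:
  motion: [0.02,0,0,6,0,0,1,0.04,0,0,6,0,0,1,0.06,0,0,6,0,0,1,0.06,0,0,6,0,0,1]

```text
clock: 9.48
position: [0.4926, 0.0779, 0.0921]
orientation: [-1.777, 1.566, 3.008]
contact_force: [-0.7, -1.0, 0.6]
grip_width: -0.0
```

```bash
python3 - <<'E'
from station import *
from h import *
s=state();tinfo(s)
plan(s,[.4954,.0772,.067],-1.5)
f=grab_frame("scene");
cv2.imwrite("pics/s4.png",cv2.resize(f["frame"][200:375,155:320,::-1],None,fx=3.4,fy=3.4,interpolation=cv2.INTER_CUBIC))
E
```

```text
pos [0.4926 0.0779 0.0921] x [-0.005  0.001 -1.   ] z ang -1.498 q [-0.106 -0.181 -0.434  1.322  0.     1.392] F [-0.7 -1.   0.6] t 9.475 w -4.946275724820518e-05
wing -1.5 shift mm [25.   2.9  0.9] rv [ 0.1 -0.1  0.3]
wing 1.642 shift mm [25.   2.9  0.9] rv [-1.799e+02 -4.000e-01 -1.000e-01]
```

View pics/s4.png

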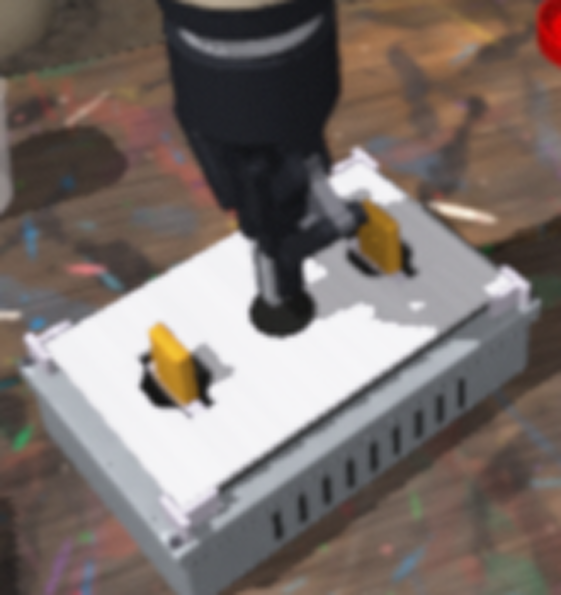

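>>> drive_tool:
  motion: [0.01,0.003,0.001,0,0,0,1,0.017,0.003,0.001,0,0,0,1,0.021,0.003,0.001,0,0,0,1,0.024,0.003,0.001,0,0,0,1,0.024,0.003,0.001,0,0,0,1,0.024,0.003,0.001,0,0,0,1]

```text
clock: 10.28
position: [0.4978, 0.0768, 0.0716]
orientation: [1.171, 1.57, -0.329]
contact_force: [-2.7, -0.2, 5.7]
grip_width: -0.0
```

>>> drive_tool:
  motion: [0.002,-0.002,0,0,0,0,1,0.004,-0.002,0,0,0,0,1,0.004,-0.002,0,0,0,0,1]

```text
clock: 10.65
position: [0.4975, 0.0768, 0.0686]
orientation: [1.55, 1.566, 0.05]
contact_force: [3.0, 1.1, 8.1]
grip_width: -0.0003
```

>>> drive_tool:
  motion: [0.002,0,0,0,0,0,1,0.002,0,0,0,0,0,1]

```text
clock: 10.9
position: [0.4976, 0.0768, 0.067]
orientation: [1.521, 1.566, 0.021]
contact_force: [1.0, 1.2, 11.2]
grip_width: 0.0001
```

>>> drive_tool:
  motion: [0.002,0,0,0,0,0,1,0.002,0,0,0,0,0,1]

```text
clock: 11.15
position: [0.4977, 0.0768, 0.0668]
orientation: [1.461, 1.566, -0.038]
contact_force: [-8.0, 1.4, 28.3]
grip_width: -0.0002
```

>>> drive_tool:
  motion: [0,0,0,0,0,0,1,0,0,0,0,0,0,1,0,0,0,0,0,0,1,0,0,0,0,0,0,1]

```text
clock: 11.65
position: [0.4977, 0.0768, 0.0669]
orientation: [1.456, 1.566, -0.044]
contact_force: [-7.6, 0.8, 28.9]
grip_width: 0.0002
```

```bash
python3 - <<'E'
from station import *
from h import *
s=state();tinfo(s)
f=grab_frame("scene");
cv2.imwrite("pics/s5.png",cv2.resize(f["frame"][200:375,155:320,::-1],None,fx=3.4,fy=3.4,interpolation=cv2.INTER_CUBIC))
cv2.imwrite("pics/s5f.png",f["frame"][:,:,::-1])
s=state();tinfo(s)
E
```

```text
pos [0.4977 0.0768 0.0669] x [ 0.005 -0.    -1.   ] z ang -1.5 q [-0.107 -0.163 -0.465  1.264  0.     1.392] F [-7.6  0.8 28.9] t 11.65 w 0.00017060215937649548
pos [0.4977 0.0768 0.0669] x [ 0.005 -0.    -1.   ] z ang -1.5 q [-0.107 -0.163 -0.465  1.264  0.     1.392] F [-7.7  1.3 28.9] t 11.7 w 9.800579354025723e-05
```

View pics/s5.png

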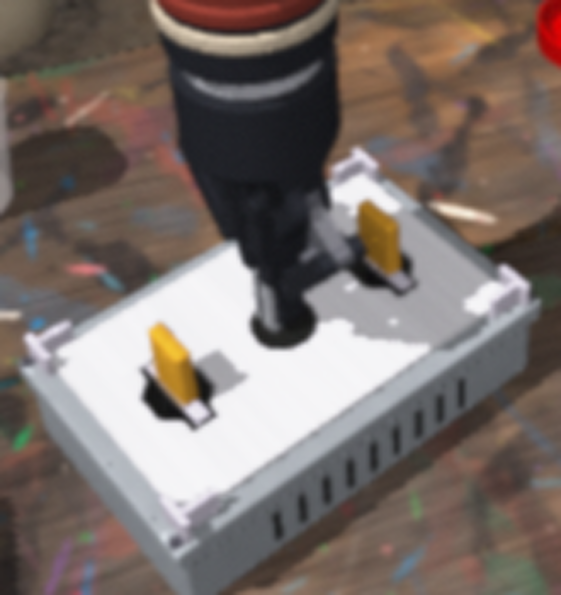

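View pics/s5f.png

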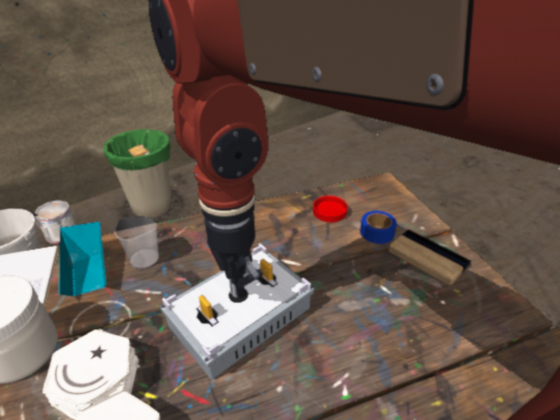

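The panel is flush with the frame: the dark gap along the vent side is gone, and the lugs stand up through both slots. The bystanders are at the same pixels as at the start (lid at 330,208, tape at 378,227).

```bash
python3 - <<'E'
from station import *
print(sign_off())
E
```

```text
the job is handed in; nothing more can be done
None
```

I lined up both brass wings with their slots while the panel was still up. I then pressed the panel home on its pad with the closed fingers and handed the job in at about 11.7 s, still pressing. The sign-off gave no verdict, so the points below are my own checks.

- **Fasteners:** the left wing turned about 84° and the right about 45°, both ending parallel to the slots. A wrist-camera measurement put the left lug about 0.01 rad off its slot. I judged the right one from the gripper angle (0.070 rad against the slot's 0.068) and from its lug showing inside the slot.
- **Panel:** the fingertips read 66.9 mm above the table, against 67 mm expected when home. The upward force rose sharply from 11 to 29 N over the last 2 mm of commanded travel, so it had bottomed out, and it stayed at 29 N. The last scene picture shows the panel flush and both lugs up through their slots.
- **Bystanders:** the jar lid and tape roll look unmoved in the scene picture. I never worked out which object is the wooden block. The brush-like one looks unmoved, but the small brown one is hidden behind the arm in the last picture, though the arm worked well away from it.
- **Unexpected readings:** gripping the left wing showed about 18 N sideways and 16 N upward, and gripping the right about 7 N each way. I put this down to a slightly off-centre grip. Both wings still turned cleanly.

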